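# Pin the guide-roller tongue in its fork

### The job

Lock the guide roller's steel tongue in the blue fork with the orange-gripped pin from the wooden block: turn the red eccentric handle clockwise until the hole in the tongue, hidden between the fork plates, lines up and lets the pin through, then push the pin down past the spring catch until its flange sits flat on the fork, and let go. Feel for the fit and never force the pin, and leave the other things where they are.

Things in the scene. Friction and masses are not known exactly. Their poses are not given: they have to be found in the camera images.
- pin: The pin to use: orange grip 28 mm diameter, 34 mm tall, on a steel flange (38 mm diameter, 6 mm thick), then a shank 20 mm diameter, 70 mm long, whose last 9 mm taper to 15 mm. 0.24 kg. Starts upright in one of the block's three holes, flange on the block's top. Origin: centre of the grip, 17 mm below its flat top, 23 mm above the flange's underside, 93 mm above the tip; z up the pin.
- pin_block: Fixed wooden block 230 (x) x 66 (y) x 80 mm high with three loose 25 mm holes in a row along its x axis at -75, 0 and +75 mm; each holds one pin. Origin: centre of its underside, z up.
- bracket: Fixed bracket. Origin on the bench under the fork's hole, z up. The fork's wall is at -x (43 mm from the hole); the fork is open to +x and 56 mm wide in y. Lower plate 16 to 34 mm high, upper plate 56 to 78 mm, holes 21.6 mm on one vertical axis. The steel tongue runs along y: red handle's axis at y = +150 mm, roller (54 mm diameter, 74 mm high) near y = -97 mm.
- fork_mouth (a point): Centre of the hole's mouth on the top face of the fork's upper plate, 78 mm above the bench; axes as the bracket's. The seated pin's flange lies on this face, its origin 23 mm above this point.
- adjuster_grip (a point): On the axis of the red handle at the height to grip it, 92 mm above the bench. The handle is an upright bar 56 mm long (this point's x axis), 14 mm thick (y), top at 108 mm, on a dark disc 58 mm diameter with its top at 66 mm. The point turns with it.
- adjuster (a joint): Angle of the red handle, 0 to 1.9 rad, growing clockwise from above; at 0 the bar lies along the bracket's x axis. Stiff (0.15 N m), stays where left, starts at 0 to 0.15. It moves the tongue to +y by 12 mm per rad. The holes line up somewhere between 0.5 and 1.45 rad, different each time. It has great leverage: turned on against the dropped pin, it jams it.
- spare_thin: Spare pin with green grip and a thin 13 mm shank, in the wooden block: leave it. Origin at the grip's centre.
- spare_short: Spare pin with black grip and a short 36 mm shank, in the wooden block: leave it. Origin at the grip's centre.
- wrench: Wrench lying on the bench near the robot; leave it.
- bearing: Steel ring bearing 68 mm diameter, 18 mm high, lying flat on the far side of the bench; leave it. Origin under its centre.
- spare_roller: Spare grey roller 54 mm diameter, 34 mm high, standing on the far side; leave it. Origin under its centre.
- oil_can: White plastic oil bottle with a red cap, 60 mm diameter, 150 mm tall, standing on the far left; leave it. Origin under its centre.
- hammer: Hammer lying on the left; leave it.
- tongue_level (a point): Fixed point on the fork's hole axis, 54 mm above the bench, at the tongue's top face. The tongue (46 mm wide, 18 mm thick) has its own 21.6 mm hole, at the start 5 to 18 mm off towards the bracket's -y, unmeasured. A pin let stand in the upper plate rests on the tongue, tip at this height; when the holes line up (within about 1.5 mm) it drops by itself 25 to 38 mm, into the spring catch.
- catch_point (a point): Fixed point on the fork's hole axis at the height of the spring catch, 25 mm above the bench: a sprung brass ball in the side of the lower plate's hole that holds the dropped pin up. The pin must be pushed on through it, the last 10 to 22 mm to its seat, with about 6 to 18 N.
Not all that is in view belongs to the job. Leave any purple or white look-alike of the pin alone.

How it is judged:
By the outcome, as a careful person would: the job done as asked, in the order asked, and still so for the second after the job is handed in, with the robot touching nothing.
It also fails if it takes over 72 s, if anything falls off the work surface, if the arm or the gripper's body presses on something with over 40 N, if the wrist force passes 120 N, or if a joint passes its speed limit or range.

### The arm

A 6-joint arm with a two-finger parallel gripper is mounted at the origin on the work surface. World frame = base frame: x ahead of the robot, y to its left, z up, the work surface at z = 0. Lengths are in m, angles in rad, forces in N, time in s.
With the tool pointing down it reaches from about 0.3 to 0.775 m from the base axis. Payload 14.6 kg.
Tool frame: the origin (TCP) lies at the very end of the fingers, on their centre line; the grasp point (between the pads) lies 19 mm behind it (ctrl.grasp_offset is the distance from the TCP to the grasp point, in m); x points along the fingers, y is the direction in which the jaws open and shut, and the axes are right-handed (so a half turn about x gives the same grasp; the last joint's range is limited). The gripper opens to 94 mm and grips with 3 to 60 N. Pads are 16 mm wide; open, the fingers measure 119 mm over their backs; the gripper's body (75 mm by 177 mm) begins 78 mm behind the grasp point.
Start: joints at [-1.204, 0.3, 1.521, -0, 1.321, -0.067], TCP at [0.231, -0.499, 0.205] pointing down, gripper open.
Joint ranges: [-3.03, 3.03], [-0.79, 2.21], [0.23, 2.52], [-1.04, 4.18], [0, 3.07], [-2.55, 2.55]. Speed limits (rad/s): [2.22, 2.22, 2.57, 3.14, 3.14, 3.14].

### API

Orientations are given as [roll, pitch, yaw] about the fixed x, y, z axes, in that order (R = Rz(yaw) Ry(pitch) Rx(roll)).
In Python, from station import ctrl gives the robot as it stands. The module is installed in compiled form; this text tells all that it offers.
- The arm moves only by the tool send_rows, never from a script. Its argument "rows" is a list that holds one entry, the list of rows, each a list of 4 numbers: the shift along the world's x, y, z in mm, then the turn about the world's z in rad. A call has 1 to 12 rows; each row shifts and turns the commanded pose from where the row before left it; what a row does not reach is not made up. A row lasts 1/10 s, in which the tool goes at most 50 mm and 8.59 degrees, less where a joint would pass 70% of its speed; a pose out of reach is approached as far as the arm can. A call is refused whole if a number of a shift passes 50 or a number of a turn 0.15, either way. A call with a gripper value outside its range is refused whole. "grip" is the gripper's target within -1 to 1 (shut at 1, half-way at 0, fully open at -1), set as the call begins (left out, the last holds). The fingers move at their own pace and stop on an object; "newtons" is the grip in N (left out, the last holds). Time passes only in rows, so rows that do not move let the fingers close. It gives the time, the measured TCP pose, the force and the opening at its end, in the units of the state.
- ctrl.get_obs(): the state, without advancing time (a new reading comes with each control period).
- ctrl.camera(name): name is "side" or "top"; returns (picture, depth): 400x640x3 uint8, red, green, blue; 400x640 float32, m along the optical axis (not along the pixel's ray), 0 where there is no reading.
- ctrl.camera_params(name): a dict with "vertical_fov" (degrees; the focal length in pixels is half the picture's height over the tangent of half this angle, whatever the lens; pixels are square), "cx", "cy" (the principal point, pixels), "cam_to_world" (4x4, takes a point from camera to world coordinates). Camera axes: x right, y up, looking along -z (the intrinsics and any distortion apply to the point x, -y, -z); pixel columns grow to the right and rows downward; lengths in m; the calibration is good to about 2 mm. A picture is of the moment at which its call begins. camera_params takes no time and is no camera call.
- ctrl.hand_in(): hands the job in, once; it reports no verdict.
The state is a dict: "time_s": time; "qpos": joint angles; "joint_vel": joint speeds; "tau": joint torques, N m; "ee_pos": TCP position; "eef_rot": TCP orientation; "force": force on the tool from outside, world axes, zero at the start; "moment": the same for the moment, N m; "grip_width": finger opening in m.
Only numpy, scipy, OpenCV 4.12 (cv2) and the standard library are available. Lean on these libraries where they do the work, as an engineer would, in place of code of your own. Each camera call takes 0.05 s, during which the arm holds its last target.

## Working session

There is one attempt and no reset: what is moved stays moved. The work goes in short steps, Python scripts to look and compute and a tool call to move; the robot and the scene stay as the last step left them, time stands still between calls to the robot, and variables do not carry over. Pictures are saved under pics/ and viewed, and the job is handed in when it is done.

Besides the shell and the picture viewer there is one more tool, called after "Emit:" as a command line: name --argument value ..., lists and objects as JSON in quotes. send_rows: Moves the arm, as the interface text tells. Its arguments: {"type":"object","properties":{"rows":{"type":"array"},"grip":{"type":"number"},"newtons":{"type":"number"}},"required":["rows"]}

```bash
mkdir -p pics; cat > h.py <<'E'
import numpy as np, cv2
from station import ctrl
def snap(name,tag):
    im,d=ctrl.camera(name); np.savez(f'{tag}.npz',im=im,d=d); cv2.imwrite(f'pics/{tag}.png',im[:,:,::-1]); return im,d
def K(name):
    p=ctrl.camera_params(name); f=200/np.tan(np.radians(p['vertical_fov'])/2); return f,p['cx'],p['cy'],np.array(p['cam_to_world']),p
def ray(name,u,v):
    f,cx,cy,T,_=K(name); d=np.array([(u-cx)/f,-(v-cy)/f,-1.]); return T[:3,3],T[:3,:3]@d
def onz(name,u,v,z):
    o,d=ray(name,u,v); return o+d*(z-o[2])/d[2]
def cloud(name,dep):
    f,cx,cy,T,_=K(name); v,u=np.mgrid[:400,:640]; P=np.stack([(u-cx)/f*dep,-(v-cy)/f*dep,-dep],-1); return P@T[:3,:3].T+T[:3,3]
E
python3 - <<'E'
from h import *
for n in('top','side'):
    snap(n,n+'0'); print(ctrl.camera_params(n))
print(ctrl.get_obs())
E
```

```text
{'vertical_fov': 53.925136443573415, 'cx': 321.6835318201108, 'cy': 193.63150954260013, 'cam_to_world': array([[-0.0090039 ,  0.98626326, -0.16493547,  0.35009501],
       [-0.99993556, -0.01002076, -0.00533414,  0.05440191],
       [-0.00691365,  0.16487681,  0.98628994,  1.23434107],
       [ 0.        ,  0.        ,  0.        ,  1.        ]])}
{'vertical_fov': 44.438493661914166, 'cx': 314.58296054211564, 'cy': 196.60698009849295, 'cam_to_world': array([[ 0.97193158,  0.16776737, -0.16493366,  0.37683385],
       [-0.23501938,  0.72430921, -0.64818367, -0.67633199],
       [ 0.0107189 ,  0.66875278,  0.74340757,  0.92818436],
       [ 0.        ,  0.        ,  0.        ,  1.        ]])}
{'time_s': 0.1, 'qpos': array([-1.20360399e+00,  3.00414960e-01,  1.52153355e+00,  2.23828979e-05,
        1.32071464e+00, -6.66318409e-02]), 'joint_vel': array([ 0.00101884, -0.00208202, -0.00282247,  0.00185636,  0.00089376,
        0.00062063]), 'tau': array([ 1.57073580e-03, -5.32644439e+01, -3.53282869e+01,  7.10314955e-02,
        2.34601612e-02, -8.03505964e-05]), 'ee_pos': array([ 0.23108742, -0.49882687,  0.20493724]), 'eef_rot': array([-1.65767836,  1.56972561,  1.91773292]), 'force': array([-0.08802099, -0.16963508,  0.88361855]), 'moment': array([-0.03428389, -0.01775286,  0.00462759]), 'grip_width': 0.09426223923926878}
```

View pics/top0.png

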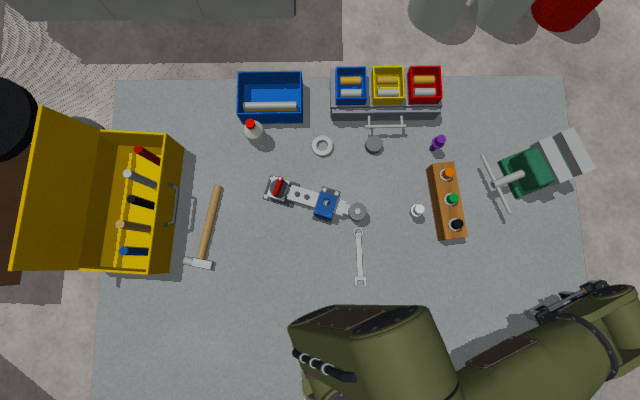

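View pics/side0.png

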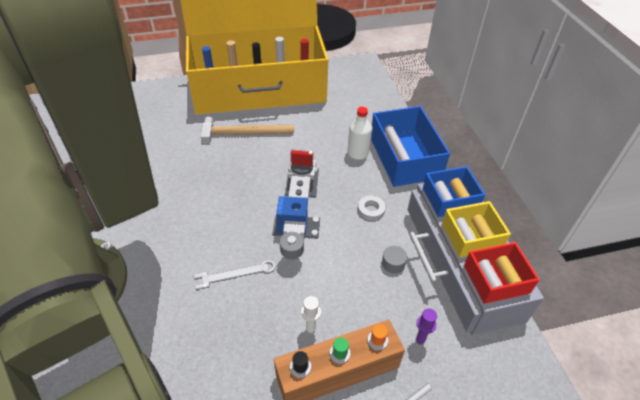

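The top view shows the block at about (447,201), with the orange pin at (447,175), green at (452,200) and black at (456,225). The blue fork is at (326,205), the red handle at (278,188) and the roller at (357,212). The purple and white look-alikes are at (438,143) and (417,210). Next I'll measure these.

```bash
cat > m.py <<'E'
from h import *
def masks(im):
    hsv=cv2.cvtColor(im,cv2.COLOR_RGB2HSV); h,s,v=[hsv[...,i].astype(int) for i in range(3)]
    return dict(orange=(h>=7)&(h<=20)&(s>200)&(v>150), blue=(h>100)&(h<125)&(s>130), red=((h<6)|(h>174))&(s>150)&(v>80))
E
python3 - <<'E'
from m import *
for n in('top','side'):
    z=np.load(n+'0.npz'); im,d=z['im'],z['d']; C=cloud(n,d)
    for k,m in masks(im).items():
        nn,l,st,ce=cv2.connectedComponentsWithStats(m.astype(np.uint8))
        for i in range(1,nn):
            if st[i,4]<25: continue
            P=C[l==i]; zz=P[:,2]; zt=np.percentile(zz,90)
            T=P[abs(zz-zt)<.006]
            print(n,k,st[i],ce[i].round(1),'ztop',zt.round(4),'topmean',T.mean(0).round(4),len(T))
    f=im[150:260,230:480] if n=='top' else im[130:400,250:460]
    cv2.imwrite(f'pics/{n}0c.png',cv2.resize(f[:,:,::-1],None,fx=3 if n=='top' else 2.2,fy=3 if n=='top' else 2.2,interpolation=cv2.INTER_CUBIC))
E
```

```text
top orange [445 167  10  10  68] [449.2 171.5] ztop 0.1223 topmean [ 0.5968 -0.3088  0.1204] 60
top blue [336  66  31  39 805] [351.1  85.4] ztop 0.1502 topmean [ 0.858  -0.0311  0.1495] 200
top blue [ 236   71   67   53 2812] [269.9  94.3] ztop 0.0873 topmean [0.8621 0.2321 0.0881] 414
top blue [314 192  24  28 419] [325.1 206. ] ztop 0.0803 topmean [0.5096 0.0504 0.0781] 337
top blue [119 246  29   9 196] [132.6 250.9] ztop 0.1809 topmean [0.3786 0.5897 0.1795] 63
top red [538   0  26  26 275] [548.2   8.7] ztop -0.5732 topmean [ 1.6237 -1.1247 -0.5737] 12
top red [551   0  46  32 484] [572.7  15.6] ztop -0.5085 topmean [ 1.5677 -1.2231 -0.5075] 19
top red [408  65  34  39 849] [424.7  84.4] ztop 0.1501 topmean [ 0.8588 -0.2454  0.1491] 238
top red [245 119  10  10  78] [249.6 123.3] ztop 0.1523 topmean [0.7407 0.2676 0.1502] 68
top red [134 145   9   9  50] [137.9 149. ] ztop 0.1819 topmean [0.6578 0.5704 0.1798] 47
top red [273 178  10  17  73] [276.8 186.5] ztop 0.1105 topmean [0.5606 0.1918 0.108 ] 62
side orange [373 334  11  11  62] [377.9 339.5] ztop 0.1193 topmean [ 0.5869 -0.3207  0.1175] 23
side blue [203  47   9  20 116] [207.1  56.2] ztop 0.1813 topmean [0.3764 0.5844 0.1803] 34
side blue [ 372  106  113  111 5415] [420.6 156.7] ztop 0.1421 topmean [ 0.8584 -0.0309  0.1423] 447
side blue [277 197  30  36 727] [290.6 210.5] ztop 0.0807 topmean [0.5064 0.0462 0.0789] 486
side red [301  39   7  20 117] [304.2  48.1] ztop 0.1808 topmean [0.6539 0.5658 0.1799] 36
side red [358 107   9   9  71] [361.9 111.2] ztop 0.1527 topmean [0.7368 0.2621 0.1505] 52
side red [292 151  20  15 264] [301.3 158.1] ztop 0.1086 topmean [0.5583 0.1863 0.1074] 74
side red [ 465  242   74   61 2259] [501.  272.5] ztop 0.1503 topmean [ 0.8585 -0.254   0.1491] 581
```

View pics/top0c.png

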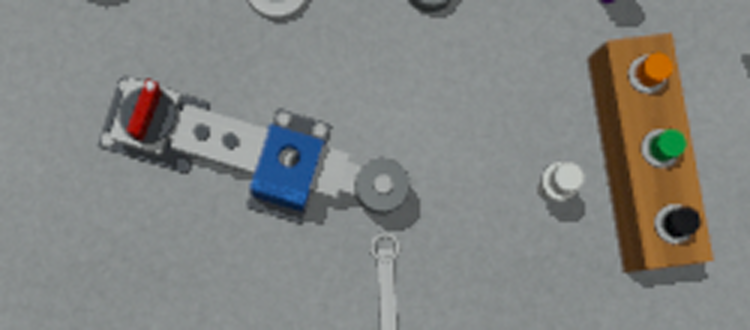

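View pics/side0c.png

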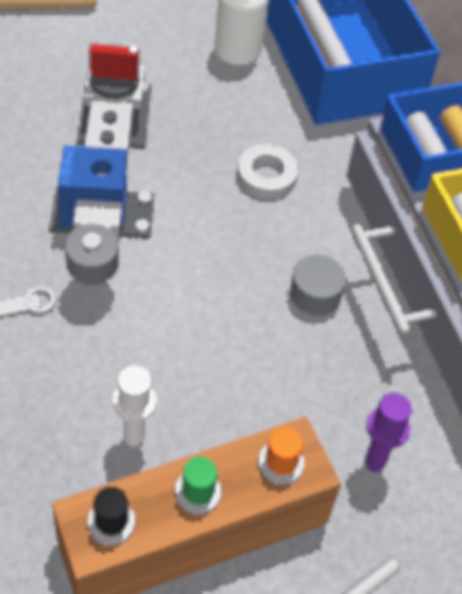

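```bash
python3 - <<'E'
from m import *
t=np.load('top0.npz')['im']; s=np.load('side0.npz')['im']
def crop(im,x,y,w,h): return cv2.resize(im[y:y+h,x:x+w][:,:,::-1],(w*10,h*10),interpolation=cv2.INTER_NEAREST)
def put(a,b): 
    H=max(a.shape[0],b.shape[0]); z=np.zeros((H,a.shape[1]+b.shape[1],3),np.uint8); z[:a.shape[0],:a.shape[1]]=a; z[:b.shape[0],a.shape[1]:]=b; return z
cv2.imwrite('pics/za.png',put(crop(t,308,186,36,40),crop(s,270,190,44,60)))
cv2.imwrite('pics/zb.png',put(crop(t,436,160,26,26),crop(s,362,318,36,36)))
cv2.imwrite('pics/zc.png',put(crop(t,262,170,34,34),crop(s,284,142,36,36)))
E
```

```text
(no output)
```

View pics/za.png

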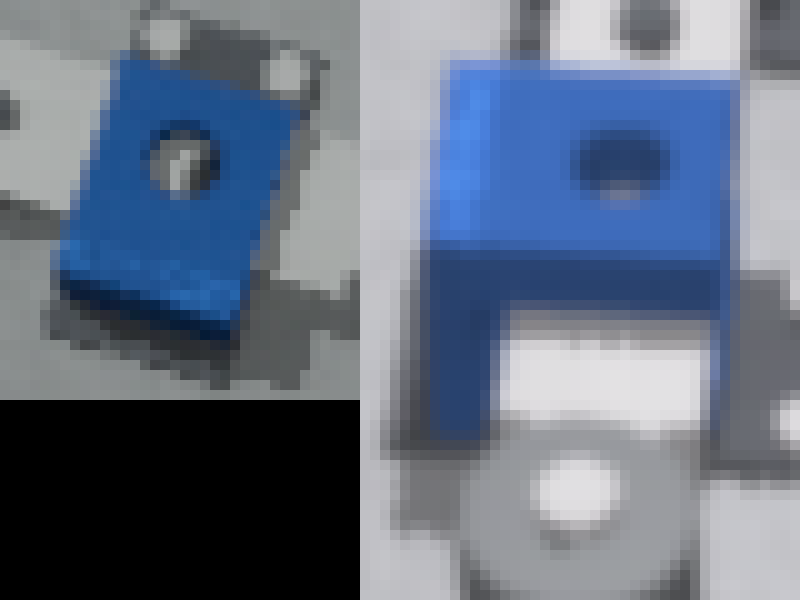

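View pics/zb.png

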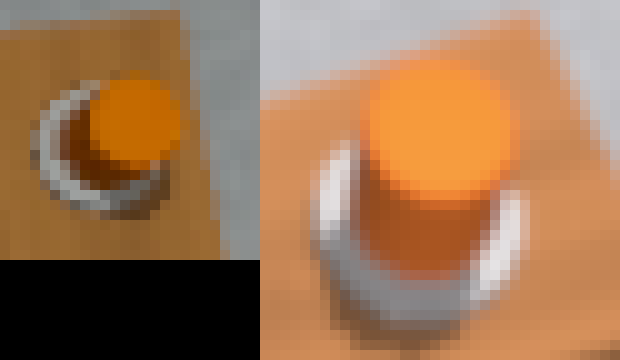

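View pics/zc.png

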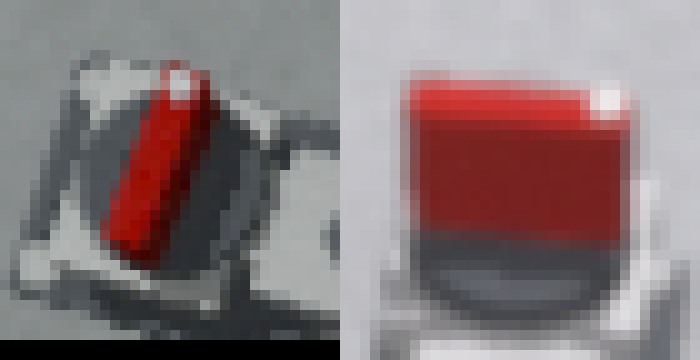

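```bash
python3 - <<'E'
from m import *
def tri(a,b):
    o1,d1=ray('top',*a);o2,d2=ray('side',*b)
    A=np.stack([d1,-d2],1);x=np.linalg.lstsq(A,o2-o1,rcond=None)[0]
    p,q=o1+d1*x[0],o2+d2*x[1]; return (p+q)/2,np.linalg.norm(p-q)
for n,a,b,z in[('hole',(325.7,201.6),(295.7,205.8),.078),('pin',(449.1,171.5),(379.4,330.4),.12),('handle',(277.3,185.8),(301.5,151.5),.108)]:
    P,e=tri(a,b); print(n,onz('top',*a,z).round(4),onz('side',*b,z).round(4),P.round(4),e.round(4))
# tongue hole visible / roller, edges
for n,px,z in[('roller',(230+383/3,150+184/3),.074),]:
    print(n,onz('top',*px,z).round(4))
z=np.load('top0.npz'); 
from cv2 import minAreaRect
def comp(m,u,v):
    n,l=cv2.connectedComponents(m.astype(np.uint8)); return l==l[v,u]
M=masks(z['im'])
# block yaw: brown mask
hsv=cv2.cvtColor(z['im'],cv2.COLOR_RGB2HSV); br=(hsv[...,0]>5)&(hsv[...,0]<20)&(hsv[...,1]>90)&(hsv[...,2]>120)
m=comp(br,440,190)|0
v,u=np.nonzero(m); pts=np.array([onz('top',a,b,.08)[:2] for a,b in zip(u,v)],np.float32)
print('block',minAreaRect(pts))
m=comp(M['blue'],325,195); v,u=np.nonzero(m); pts=np.array([onz('top',a,b,.078)[:2] for a,b in zip(u,v)],np.float32); print('fork',minAreaRect(pts))
zs=np.load('side0.npz');m=comp(masks(zs['im'])['blue'],290,200); C=cloud('side',zs['d']); P=C[m]; P=P[abs(P[:,2]-.078)<.005][:,:2].astype(np.float32); print('fork side',minAreaRect(P))
m=comp(M['red'],276,186); v,u=np.nonzero(m); pts=np.array([onz('top',a,b,.108)[:2] for a,b in zip(u,v)],np.float32); print('bar',minAreaRect(pts))
print(cv2.fitLine(pts,cv2.DIST_L2,0,.01,.01).ravel())
E
```

```text
hole [0.5193 0.0489 0.078 ] [0.5165 0.0471 0.078 ] [0.5183 0.049  0.076 ] 0.0027
pin [ 0.5976 -0.3089  0.12  ] [ 0.5934 -0.31    0.12  ] [ 0.5959 -0.3092  0.1184] 0.0041
handle [0.5629 0.1897 0.108 ] [0.5625 0.1909 0.108 ] [0.5625 0.1896 0.1093] 0.0004
roller [ 0.4898 -0.0456  0.074 ]
block ((0.5225545167922974, -0.31760913133621216), (0.22962071001529694, 0.06537722796201706), 6.484132289886475)
fork ((0.5077522993087769, 0.05145315080881119), (0.05613201484084129, 0.07476425170898438), 73.2533187866211)
fork side ((0.5078198909759521, 0.04749540612101555), (0.055561039596796036, 0.06614650785923004), 71.65626525878906)
bar ((0.5634616017341614, 0.1905394196510315), (0.013334447517991066, 0.052249785512685776), 69.64469146728516)
[ 0.9329727  -0.35994712  0.5609475   0.19114268]
```

```bash
python3 - <<'E'
from m import *
from scipy.spatial.transform import Rotation as Ro
o=ctrl.get_obs(); R=Ro.from_euler('xyz',o['eef_rot']).as_matrix(); print(R.round(3)); print('jaw yaw',np.arctan2(R[1,1],R[0,1]))
for n,a,z in [('white',(230+567/3,150+180/3),.117),('purple',(439,140),.117)]: print(n,onz('top',*a,z).round(3))
E
```

```text
[[-0.     0.42  -0.907]
 [ 0.001 -0.907 -0.42 ]
 [-1.    -0.001 -0.   ]]
jaw yaw -1.1369776522216253
white [ 0.487 -0.217  0.117]
purple [ 0.693 -0.286  0.117]
```

Emit:
send_rows --rows '[[[36.5,19,0,-0.032],[36.5,19,0,-0.032],[36.5,19,0,-0.032],[36.5,19,0,-0.032],[36.5,19,0,-0.032],[36.5,19,0,-0.032],[36.5,19,0,-0.032],[36.5,19,0,-0.032],[36.5,19,0,-0.032],[36.5,19,0,-0.032],[0,0,-35,0],[0,0,-35,0]]]' --grip -1

```text
time_s: 1.3
ee_pos: [0.5972, -0.3081, 0.1343]
eef_rot: [2.455, 1.57, -0.571]
force: [-1.0, -0.9, -0.7]
grip_width: 0.0941
```

```bash
python3 - <<'E'
from m import *
im,d=snap('side','s1'); t,_=snap('top','t1'); o=ctrl.get_obs(); print(o['time_s'],o['ee_pos'],o['force'])
cv2.imwrite('pics/s1c.png',cv2.resize(im[180:400,250:490][:,:,::-1],None,fx=2.7,fy=2.7))
E
```

```text
1.4 [ 0.59433283 -0.30765286  0.12994892] [ 0.33601502  0.65262586 -0.55424658]
```

View pics/s1c.png

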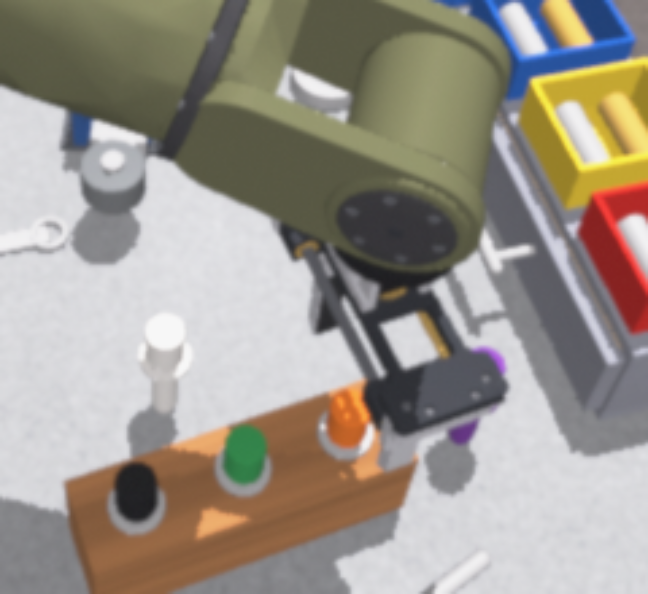

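View pics/t1.png

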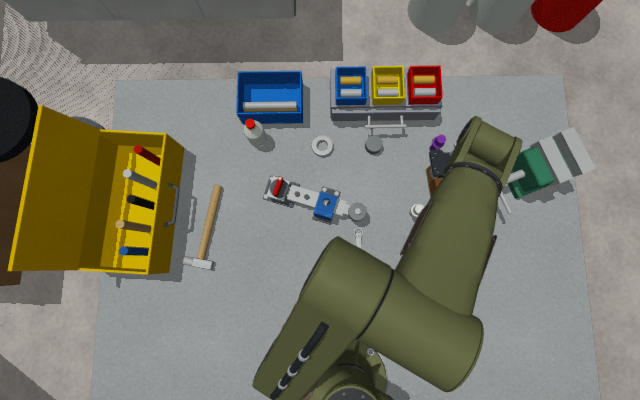

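```bash
cat >> h.py <<'E'
def proj(name,P):
    f,cx,cy,T,_=K(name); p=np.linalg.inv(T)@np.append(P,1); return np.array([cx-f*p[0]/p[2],cy+f*p[1]/p[2]])
E
python3 - <<'E'
from m import *
from scipy.spatial.transform import Rotation as Ro
o=ctrl.get_obs(); R=Ro.from_euler('xyz',o['eef_rot']).as_matrix(); p=o['ee_pos']; print(p,'jaw yaw',np.arctan2(R[1,1],R[0,1]),o['joint_vel'].round(4),R[:,0].round(4))
for s in(-.047,0,.047):
    q=p+R[:,1]*s; u=proj('side',q); print(u,(u-[250,180])*2.7)
E
```

```text
[ 0.59433283 -0.30765286  0.12994892] jaw yaw -1.4565547866284807 [-0.0072 -0.0631 -0.0826  0.0005  0.0769  0.0009] [-0.0078  0.0045 -1.    ]
[369.14610498 304.19386281] [321.69448344 335.32342959]
[380.10364854 326.47142476] [351.27985106 395.47284684]
[391.82367362 350.29917257] [382.92391878 459.80776593]
```

Emit:
send_rows --rows '[[[0,0,-15,0],[0,0,-15,0],[0,0,-10,0],[0,0,-5,0],[0,0,0,0],[0,0,0,0]]]'

```text
time_s: 2.0
ee_pos: [0.5964, -0.3092, 0.091]
eef_rot: [2.51, 1.57, -0.518]
force: [0.1, 0.3, 0.2]
grip_width: 0.0937
```

Emit:
send_rows --rows '[[[0,0,0,0],[0,0,0,0],[0,0,0,0],[0,0,0,0],[0,0,0,0],[0,0,0,0],[0,0,0,0],[0,0,0,0]]]' --grip 1 --newtons 25

```text
time_s: 2.8
ee_pos: [0.5962, -0.3091, 0.0905]
eef_rot: [2.88, 1.571, -0.148]
force: [0.5, -1.2, 0.2]
grip_width: 0.0337
```

Emit:
send_rows --rows '[[[0,0,0,0],[0,0,0,0],[0,0,0,0],[0,0,10,0],[0,0,20,0],[0,0,25,0],[0,0,25,0]]]'

```text
time_s: 3.5
ee_pos: [0.596, -0.3088, 0.1716]
eef_rot: [-0.808, 1.57, 2.448]
force: [0.4, -0.6, -2.2]
grip_width: 0.0272
```

Emit:
send_rows --rows '[[[0,0,30,0],[0,0,25,0],[-4,20,0,0.148],[-4,20,0,0.148],[-4,20,0,0.148],[-4,20,0,0.148],[-4,20,0,0.148],[-4,20,0,0.148],[-4,20,0,0.148],[-4,20,0,0.148],[-4,20,0,0.148],[-4,20,0,0.148]]]'

```text
time_s: 4.7
ee_pos: [0.5558, -0.1081, 0.2259]
eef_rot: [-2.929, 1.571, 1.812]
force: [0.1, -0.1, -2.6]
grip_width: 0.0276
```

Emit:
send_rows --rows '[[[-5,20,0,0.148],[-5,20,0,0.148],[-5,20,0,0.148],[-5,20,0,0.148],[-5,20,0,0.148],[-5,20,0,0.148],[-5,20,0,0.148],[-3,17,0,0.148],[0,0,-25,0],[0,0,-20,0],[0,0,0,0]]]'

```text
time_s: 5.8
ee_pos: [0.5169, 0.0481, 0.1786]
eef_rot: [-2.763, 1.567, -3.127]
force: [-0.1, -0.7, -2.7]
grip_width: 0.0276
```

```bash
python3 - <<'E'
from m import *
im,d=snap('side','s2'); t,_=snap('top','t2'); o=ctrl.get_obs(); print(o['time_s'],o['ee_pos'],o['eef_rot'],o['qpos'],o['force'],o['grip_width'])
cv2.imwrite('pics/s2c.png',cv2.resize(im[120:270,220:380][:,:,::-1],None,fx=4.5,fy=4,interpolation=cv2.INTER_CUBIC)[:600])
cv2.imwrite('pics/t2c.png',cv2.resize(t[150:270,260:400][:,:,::-1],None,fx=5,fy=5,interpolation=cv2.INTER_CUBIC))
print(proj('side',o['ee_pos']+[0,0,-.0805]),proj('top',o['ee_pos']))
E
```

```text
5.9 [0.51829238 0.047952   0.18134882] [0.48014449 1.57057664 0.11629196] [ 2.18715036e-02  2.55623120e-01  1.63527016e+00  2.18223422e-05
  1.25048066e+00 -1.18507916e+00] [ 0.45512281 -0.05832275 -1.50956576] 0.02761481183205902
[296.19739022 198.79254182] [326.18752595 196.45685242]
```

View pics/s2c.png

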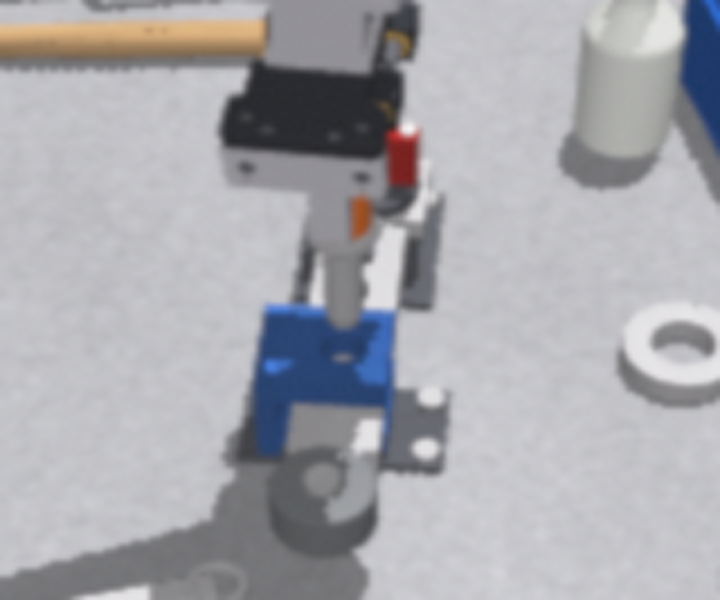

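View pics/t2c.png

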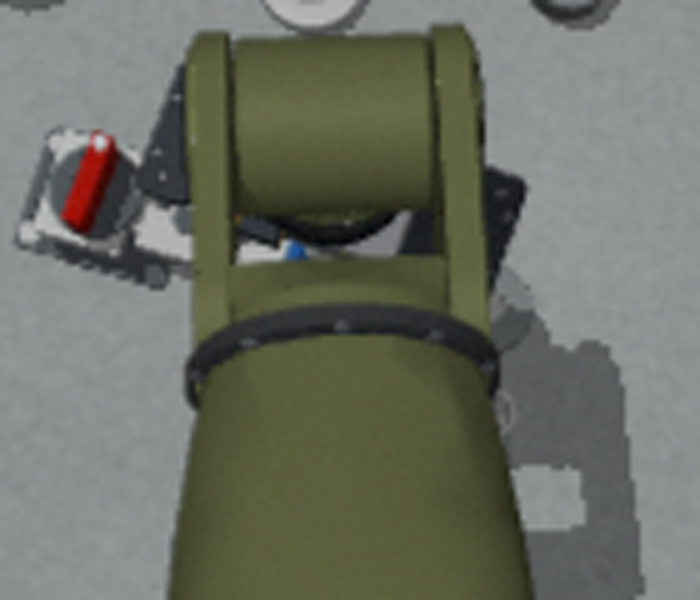

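```bash
python3 - <<'E'
from m import *
im=np.load('s2.npz')['im']; o=ctrl.get_obs()
cv2.imwrite('pics/s2z.png',cv2.resize(im[170:220,274:316][:,:,::-1],None,fx=12,fy=12,interpolation=cv2.INTER_NEAREST))
for z in(.101,.12,.13,.078): print(z,proj('side',[*o['ee_pos'][:2],z]))
g=im.astype(int)
for r in range(182,204,2): print(r,[tuple(g[r,c]) for c in range(289,304)] if r in(186,192,198) else '')
E
```

```text
0.101 [296.19624113 198.74807739]
0.12 [296.04994298 193.08705756]
0.13 [295.97141565 190.04843558]
0.078 [296.36842301 205.41067058]
182 
184 
186 [(np.int64(111), np.int64(110), np.int64(113)), (np.int64(169), np.int64(168), np.int64(172)), (np.int64(168), np.int64(166), np.int64(169)), (np.int64(136), np.int64(135), np.int64(137)), (np.int64(126), np.int64(124), np.int64(126)), (np.int64(129), np.int64(127), np.int64(130)), (np.int64(131), np.int64(130), np.int64(132)), (np.int64(132), np.int64(131), np.int64(132)), (np.int64(129), np.int64(127), np.int64(129)), (np.int64(124), np.int64(123), np.int64(125)), (np.int64(119), np.int64(118), np.int64(120)), (np.int64(137), np.int64(136), np.int64(138)), (np.int64(184), np.int64(182), np.int64(186)), (np.int64(207), np.int64(205), np.int64(209)), (np.int64(219), np.int64(218), np.int64(220))]
188 
190 
192 [(np.int64(192), np.int64(191), np.int64(195)), (np.int64(215), np.int64(214), np.int64(216)), (np.int64(192), np.int64(190), np.int64(194)), (np.int64(145), np.int64(143), np.int64(146)), (np.int64(125), np.int64(124), np.int64(126
[... 494 characters left out ...]
nt64(65), np.int64(107), np.int64(181)), (np.int64(66), np.int64(107), np.int64(180)), (np.int64(72), np.int64(106), np.int64(172)), (np.int64(94), np.int64(109), np.int64(147)), (np.int64(116), np.int64(118), np.int64(128)), (np.int64(127), np.int64(125), np.int64(127)), (np.int64(130), np.int64(129), np.int64(131)), (np.int64(130), np.int64(129), np.int64(131)), (np.int64(129), np.int64(128), np.int64(131)), (np.int64(125), np.int64(124), np.int64(128)), (np.int64(114), np.int64(117), np.int64(132)), (np.int64(94), np.int64(114), np.int64(159)), (np.int64(87), np.int64(119), np.int64(183)), (np.int64(88), np.int64(122), np.int64(190)), (np.int64(89), np.int64(123), np.int64(192))]
200 
202
```

View pics/s2z.png

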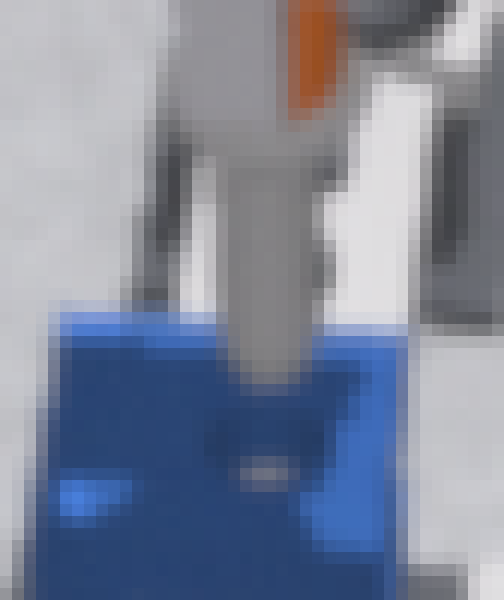

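Emit:
send_rows --rows '[[[-0.7,-0.4,-10,0],[0,0,-8,0],[0,0,-4,0],[0,0,-3,0],[0,0,-2,0],[0,0,0,0]]]'

```text
time_s: 6.5
ee_pos: [0.5174, 0.0475, 0.1533]
eef_rot: [-2.693, 1.57, -3.057]
force: [-0.3, -0.7, -3.0]
grip_width: 0.0274
```

Emit:
send_rows --rows '[[[0,0,-2,0],[0,0,-2,0],[0,0,-2,0],[0,0,0,0]]]'

```text
time_s: 6.9
ee_pos: [0.517, 0.0475, 0.1469]
eef_rot: [-2.652, 1.569, -3.016]
force: [-3.5, -0.8, -3.7]
grip_width: 0.0275
```

Emit:
send_rows --rows '[[[-0.7,0,0,0],[0,0,0,0],[0,0,-2,0],[0,0,0,0]]]'

```text
time_s: 7.3
ee_pos: [0.5167, 0.0475, 0.1453]
eef_rot: [-2.454, 1.571, -2.818]
force: [-2.9, -1.4, -2.3]
grip_width: 0.0277
```

Emit:
send_rows --rows '[[[-0.6,-0.2,0,0],[0,0,-2,0],[0,0,-2,0],[0,0,0,0]]]'

```text
time_s: 7.7
ee_pos: [0.5162, 0.0474, 0.1412]
eef_rot: [1.886, 1.571, 1.522]
force: [-1.5, 0.0, -3.7]
grip_width: 0.0275
```

Emit:
send_rows --rows '[[[-0.3,0,-2,0],[0,0,-2,0],[0,0,0,0],[0,0,0,0]]]'

```text
time_s: 8.1
ee_pos: [0.516, 0.0474, 0.1374]
eef_rot: [0.465, 1.571, 0.101]
force: [-0.3, -0.1, -2.7]
grip_width: 0.0279
```

Tip is about 3 mm above the tongue with almost no side force. I'll lower it a little further, then release.

Emit:
send_rows --rows '[[[0,0,-1.5,0],[0,0,0,0],[0,0,-1,0],[0,0,0,0]]]'

```text
time_s: 8.5
ee_pos: [0.5159, 0.0473, 0.1348]
eef_rot: [3.035, 1.571, 2.671]
force: [-0.6, 0.2, -2.9]
grip_width: 0.0276
```

Emit:
send_rows --rows '[[[0,0,0,0],[0,0,0,0],[0,0,0,0],[0,0,0,0],[0,0,0,0],[0,0,15,0],[0,0,30,0],[0,0,25,0]]]' --grip -0.2

```text
time_s: 9.3
ee_pos: [0.5158, 0.0474, 0.2062]
eef_rot: [0.18, 1.571, -0.184]
force: [0.6, 0.2, -0.1]
grip_width: 0.0564
```

```bash
python3 - <<'E'
from m import *
im,d=snap('side','s3'); o=ctrl.get_obs(); print(o['time_s'],o['ee_pos'],o['force'],o['grip_width'])
cv2.imwrite('pics/s3c.png',cv2.resize(im[120:270,220:380][:,:,::-1],None,fx=4.5,fy=4,interpolation=cv2.INTER_CUBIC))
E
```

```text
9.35 [0.5171918  0.04742111 0.21030428] [-0.29690565 -0.05142102  3.91699786] 0.056075477175242
```

View pics/s3c.png

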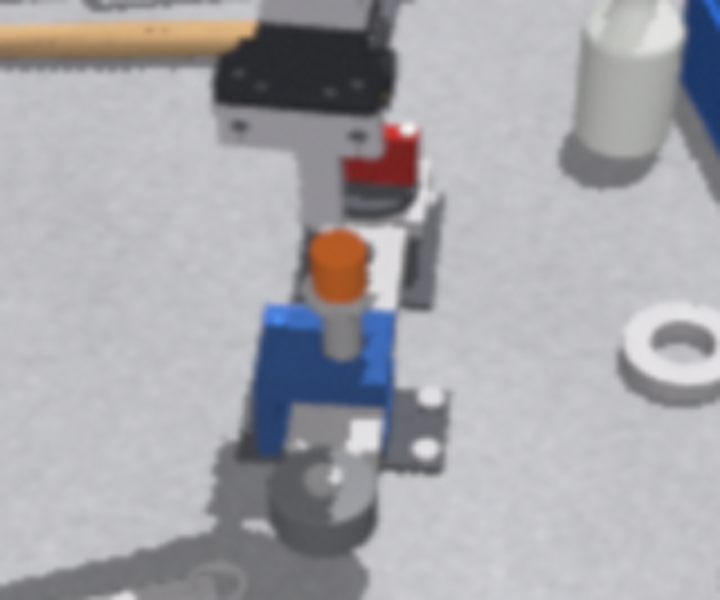

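Emit:
send_rows --rows '[[[10,32,0,0],[12,38,0,0],[12,38,0,0],[10.5,34.6,0,0],[0,0,-30,0],[0,0,-30,0],[0,0,-20,0],[0,0,0,0]]]'

```text
time_s: 10.15
ee_pos: [0.5591, 0.1897, 0.1221]
eef_rot: [-2.511, 1.566, -2.874]
force: [-0.4, -0.1, -0.6]
grip_width: 0.0565
```

```bash
python3 - <<'E'
from m import *
im,d=snap('side','s4'); t,_=snap('top','t4'); o=ctrl.get_obs(); print(o['time_s'],o['ee_pos'],o['force'],o['grip_width'])
a=cv2.resize(im[110:230,240:360][:,:,::-1],None,fx=4,fy=4,interpolation=cv2.INTER_CUBIC)
b=cv2.resize(t[140:230,250:330][:,:,::-1],None,fx=4,fy=4,interpolation=cv2.INTER_CUBIC)
z=np.zeros((480,800,3),np.uint8); z[:,:480]=a; z[:360,480:]=b; cv2.imwrite('pics/c4.png',z)
E
```

```text
10.25 [0.56062144 0.18999649 0.12559699] [-0.3917854  -0.08594071  0.45990121] 0.05643551339926672
```

View pics/c4.png

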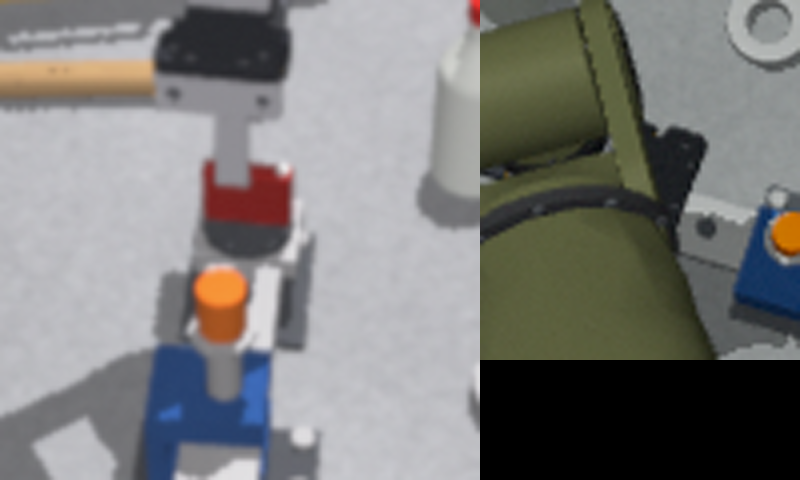

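Emit:
send_rows --rows '[[[0,0,-20,0],[0,0,-18,0],[0,0,-8,0],[0,0,0,0],[0,0,0,0]]]'

```text
time_s: 10.75
ee_pos: [0.561, 0.1901, 0.0803]
eef_rot: [0.647, 1.569, 0.283]
force: [0.6, -1.1, -0.2]
grip_width: 0.0563
```

Emit:
send_rows --rows '[[[0,0,0,0],[0,0,0,0],[0,0,0,0],[0,0,0,0],[0,0,0,0],[0,0,0,0]]]' --grip 1 --newtons 30

```text
time_s: 11.35
ee_pos: [0.5605, 0.1903, 0.079]
eef_rot: [1.356, 1.57, 0.992]
force: [-0.6, -2.1, -0.1]
grip_width: 0.0139
```

Emit:
send_rows --rows '[[[0,0,0,-0.05],[0,0,0,-0.07],[0,0,0,-0.07],[0,0,0,-0.05],[0,0,0,0]]]'

```text
time_s: 11.85
ee_pos: [0.5608, 0.1908, 0.079]
eef_rot: [1.384, 1.569, 0.779]
force: [4.0, 7.4, -2.3]
grip_width: 0.0138
```

```bash
cat > pin.py <<'E'
from m import *
from scipy.spatial.transform import Rotation as Ro
import sys
def pin(tag=None):
    im,d=ctrl.camera('side')
    m=masks(im)['orange']|((lambda h:(h[...,0]>=5)&(h[...,0]<=20)&(h[...,1]>180)&(h[...,2]>90))(cv2.cvtColor(im,cv2.COLOR_RGB2HSV)))
    m[:, :275]=0; m[:,320:]=0; m[:150]=0; m[240:]=0
    v,u=np.nonzero(m)
    o=ctrl.get_obs(); R=Ro.from_euler('xyz',o['eef_rot']).as_matrix()
    print('t',round(o['time_s'],2),'pin rows',v.min() if len(v) else None,v.max() if len(v) else None,'cen',(u.mean().round(2),v.mean().round(2)) if len(v) else '', 'jaw',np.arctan2(R[1,1],R[0,1]).round(3),'F',o['force'].round(1),'M',o['moment'].round(2),o['ee_pos'].round(4))
    if tag: cv2.imwrite(f'pics/{tag}.png',cv2.resize(im[110:260,230:370][:,:,::-1],None,fx=4,fy=4,interpolation=cv2.INTER_CUBIC))
if __name__=='__main__': pin(*(sys.argv[1:]))
E
python3 pin.py p0
```

```text
t 11.9 pin rows 181 196 cen (np.float64(294.2), np.float64(187.91)) jaw 0.967 F [ 4.   7.  -2.9] M [ 1.04 -0.77 -0.1 ] [0.5608 0.1908 0.079 ]
```

View pics/p0.png

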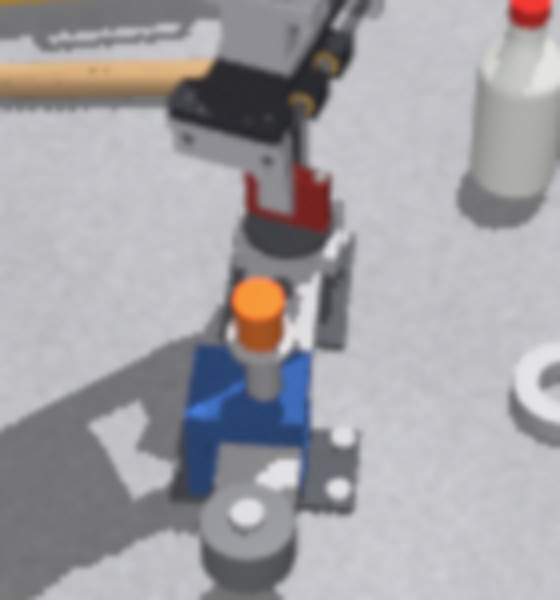

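Emit:
send_rows --rows '[[[0.4,0.8,0,-0.03],[0,0,0,-0.03],[0,0,0,0]]]'

```text
time_s: 12.2
ee_pos: [0.5609, 0.1909, 0.079]
eef_rot: [1.444, 1.57, 0.779]
force: [0.8, 2.8, 0.9]
grip_width: 0.0143
```

```bash
python3 pin.py
```

```text
t 12.25 pin rows 181 196 cen (np.float64(294.11), np.float64(187.99)) jaw 0.907 F [ 3.   2.1 -0.9] M [ 0.45 -0.4   0.01] [0.5609 0.1909 0.079 ]
```

Emit:
send_rows --rows '[[[0,0,0,-0.03],[0,0,0,-0.03]]]'

```text
time_s: 12.45
ee_pos: [0.561, 0.191, 0.079]
eef_rot: [1.446, 1.57, 0.72]
force: [3.3, 4.2, -2.2]
grip_width: 0.0138
```

```bash
python3 pin.py
```

```text
t 12.5 pin rows 181 196 cen (np.float64(294.07), np.float64(187.99)) jaw 0.843 F [ 3.1  5.1 -1.5] M [ 0.72 -0.64  0.11] [0.561 0.191 0.079]
```

Emit:
send_rows --rows '[[[0.3,0.4,0,-0.025],[0,0,0,-0.025],[0,0,0,0]]]'

```text
time_s: 12.8
ee_pos: [0.5611, 0.1911, 0.079]
eef_rot: [2.257, 1.571, 1.481]
force: [0.9, 1.2, -0.2]
grip_width: 0.0135
```

```bash
python3 pin.py
```

```text
t 12.85 pin rows 181 196 cen (np.float64(294.01), np.float64(187.96)) jaw 0.796 F [0.5 1.5 0.3] M [ 0.36 -0.26 -0.02] [0.5611 0.1911 0.079 ]
```

Emit:
send_rows --rows '[[[0,0,0,-0.025],[0,0,0,-0.025],[0,0,0,0]]]'

```text
time_s: 13.15
ee_pos: [0.5612, 0.1912, 0.079]
eef_rot: [1.402, 1.57, 0.577]
force: [1.2, 3.4, -1.2]
grip_width: 0.0137
```

```bash
python3 pin.py
```

```text
t 13.2 pin rows 181 196 cen (np.float64(293.95), np.float64(187.94)) jaw 0.747 F [ 1.9  2.7 -0.8] M [ 0.54 -0.47 -0.02] [0.5612 0.1912 0.079 ]
```

Emit:
send_rows --rows '[[[0.1,0.2,0,-0.025],[0,0,0,-0.025],[0,0,0,0]]]'

```text
time_s: 13.5
ee_pos: [0.5612, 0.1913, 0.079]
eef_rot: [0.587, 1.571, -0.288]
force: [1.3, 1.4, -0.5]
grip_width: 0.0143
```

```bash
python3 pin.py
```

```text
t 13.55 pin rows 181 196 cen (np.float64(293.89), np.float64(187.96)) jaw 0.697 F [2.  1.9 0.3] M [ 0.28 -0.52 -0.01] [0.5612 0.1913 0.079 ]
```

Emit:
send_rows --rows '[[[0,0,0,-0.025],[0,0,0,-0.025],[0,0,0,0]]]'

```text
time_s: 13.85
ee_pos: [0.5613, 0.1914, 0.079]
eef_rot: [1.172, 1.57, 0.247]
force: [4.0, 2.7, -0.7]
grip_width: 0.0139
```

```bash
python3 pin.py
```

```text
t 13.9 pin rows 181 196 cen (np.float64(293.93), np.float64(187.98)) jaw 0.647 F [ 5.5  2.2 -1.3] M [ 0.45 -0.8  -0.03] [0.5613 0.1914 0.079 ]
```

Emit:
send_rows --rows '[[[0.4,0.2,0,-0.025],[0,0,0,-0.025],[0,0,0,0]]]'

```text
time_s: 14.2
ee_pos: [0.5615, 0.1915, 0.079]
eef_rot: [-1.622, 1.57, -2.597]
force: [0.1, 0.5, 1.7]
grip_width: 0.014
```

```bash
python3 pin.py
```

```text
t 14.25 pin rows 181 196 cen (np.float64(293.93), np.float64(188.02)) jaw 0.597 F [0.1 0.4 1.6] M [ 0.1  -0.13 -0.04] [0.5615 0.1915 0.079 ]
```

Emit:
send_rows --rows '[[[0.1,0.1,0,-0.025],[0,0,0,-0.025],[0,0,0,0]]]'

```text
time_s: 14.55
ee_pos: [0.5616, 0.1915, 0.079]
eef_rot: [-1.594, 1.57, -2.619]
force: [-1.4, -0.8, 2.5]
grip_width: 0.0139
```

```bash
python3 pin.py
```

```text
t 14.6 pin rows 181 196 cen (np.float64(293.93), np.float64(188.02)) jaw 0.547 F [-1.5 -0.2  3.7] M [-0.16  0.15 -0.06] [0.5616 0.1916 0.079 ]
```

Emit:
send_rows --rows '[[[0,0,0,-0.025],[0,0,0,-0.025],[0,0,0,0]]]'

```text
time_s: 14.9
ee_pos: [0.5617, 0.1916, 0.079]
eef_rot: [-1.42, 1.571, -2.495]
force: [-1.8, -2.1, 4.7]
grip_width: 0.0139
```

```bash
python3 pin.py p1
```

```text
t 14.95 pin rows 181 196 cen (np.float64(293.93), np.float64(188.02)) jaw 0.497 F [-2.  -0.6  3.3] M [-0.24  0.15 -0.02] [0.5617 0.1916 0.079 ]
```

View pics/p1.png

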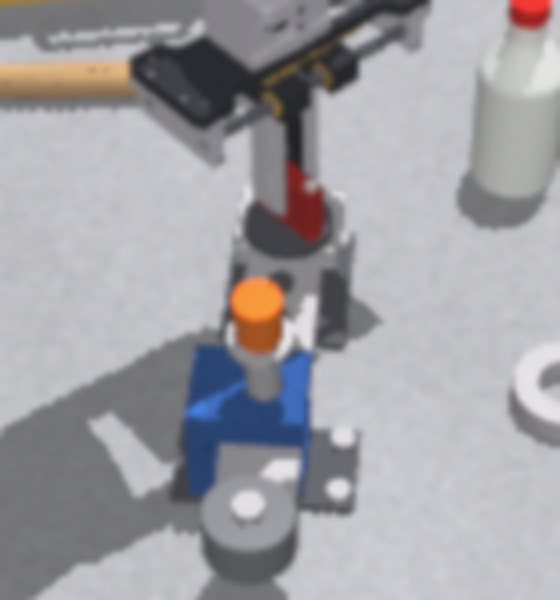

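The handle is turning with the gripper, and the roller has moved towards the fork. The pin still stands on the tongue, with its grip top at picture row 181.

Emit:
send_rows --rows '[[[0,0,0,-0.025],[0,0,0,-0.025],[0,0,0,0]]]'

```text
time_s: 15.25
ee_pos: [0.5618, 0.1917, 0.079]
eef_rot: [1.364, 1.57, 0.239]
force: [0.4, 0.2, 3.1]
grip_width: 0.0137
```

```bash
python3 pin.py
```

```text
t 15.3 pin rows 181 196 cen (np.float64(293.86), np.float64(187.99)) jaw 0.447 F [ 0.4 -0.9  2.5] M [-0.14 -0.14 -0.05] [0.5618 0.1917 0.079 ]
```

Emit:
send_rows --rows '[[[0,0,0,-0.025],[0,0,0,-0.025],[0,0,0,0]]]'

```text
time_s: 15.6
ee_pos: [0.5619, 0.1917, 0.0789]
eef_rot: [1.485, 1.57, 0.31]
force: [3.0, -0.2, 1.5]
grip_width: 0.0138
```

```bash
python3 pin.py
```

```text
t 15.65 pin rows 181 196 cen (np.float64(293.75), np.float64(187.85)) jaw 0.397 F [3.7 0.6 1.9] M [ 0.04 -0.67  0.  ] [0.5619 0.1917 0.079 ]
```

Emit:
send_rows --rows '[[[0.3,0,0,-0.025],[0,0,0,-0.025],[0,0,0,0]]]'

```text
time_s: 15.95
ee_pos: [0.562, 0.1918, 0.079]
eef_rot: [2.09, 1.571, 0.864]
force: [2.7, 0.8, 2.8]
grip_width: 0.0139
```

```bash
python3 pin.py
```

```text
t 16.0 pin rows 181 196 cen (np.float64(294.11), np.float64(187.99)) jaw 0.347 F [2.7 1.6 3. ] M [ 0.19 -0.45 -0.  ] [0.562  0.1917 0.079 ]
```

Emit:
send_rows --rows '[[[0.1,0,0,-0.025],[0,0,0,-0.025],[0,0,0,0]]]'

```text
time_s: 16.3
ee_pos: [0.5621, 0.1918, 0.079]
eef_rot: [2.185, 1.571, 0.91]
force: [1.9, 1.3, 1.5]
grip_width: 0.0139
```

```bash
python3 pin.py
```

```text
t 16.35 pin rows 188 204 cen (np.float64(294.25), np.float64(195.36)) jaw 0.297 F [1.5 1.7 3. ] M [ 0.44 -0.46  0.01] [0.5621 0.1918 0.079 ]
```

```bash
python3 pin.py p2
```

```text
t 16.4 pin rows 188 204 cen (np.float64(294.27), np.float64(195.38)) jaw 0.297 F [3.2 3.2 2.5] M [ 0.45 -0.52 -0.02] [0.5621 0.1918 0.079 ]
```

View pics/p2.png

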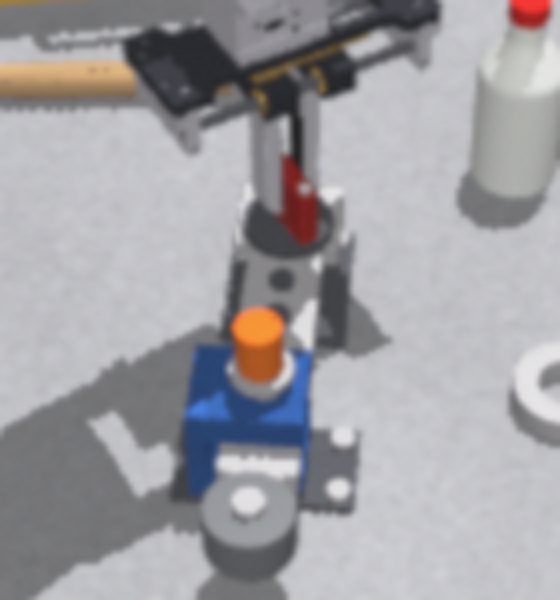

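The pin has dropped about 25 mm into the catch, so I'm stopping the turn here. I'll release the handle, rise, and move over the pin with closed fingers.

Emit:
send_rows --rows '[[[0,0,0,0],[0,0,0,0],[0,0,0,0],[0,0,0,0],[0,0,10,0],[0,0,30,0],[0,0,35,0],[0,0,30,0]]]' --grip -0.2

```text
time_s: 17.2
ee_pos: [0.5621, 0.1917, 0.1865]
eef_rot: [1.512, 1.57, 0.238]
force: [-0.2, 0.3, -0.3]
grip_width: 0.0563
```

Emit:
send_rows --rows '[[[-11,-36,0,0],[-12,-36,0,0],[-12,-36,0,0],[-11,-36,0,0],[0,0,0,0],[0,0,0,0],[0,0,0,0]]]' --grip 1

```text
time_s: 17.9
ee_pos: [0.5163, 0.0483, 0.1843]
eef_rot: [1.616, 1.57, 0.343]
force: [0.2, 0.1, -0.0]
grip_width: 0.004
```

```bash
python3 pin.py p3
```

```text
t 17.95 pin rows 189 204 cen (np.float64(294.33), np.float64(195.91)) jaw 0.298 F [-0.4  0.6 -1.3] M [-0.02 -0.09 -0.05] [0.5163 0.0485 0.1842]
```

View pics/p3.png

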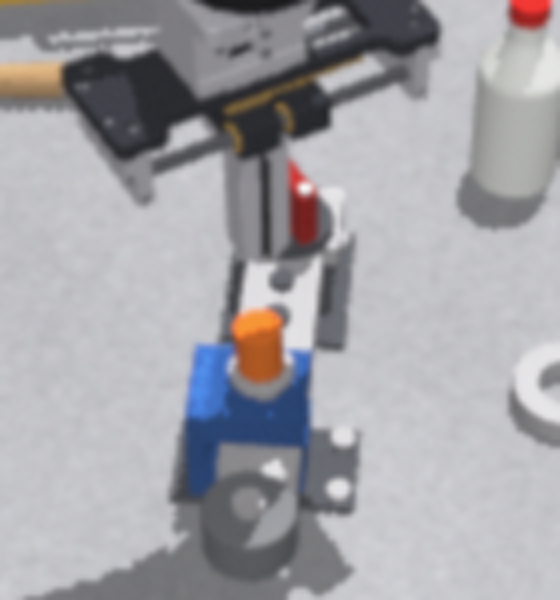

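Emit:
send_rows --rows '[[[0,-1,-15,0],[0,0,-15,0],[0,0,-7,0],[0,0,0,0]]]'

```text
time_s: 18.35
ee_pos: [0.5158, 0.0473, 0.1462]
eef_rot: [-1.868, 1.569, -3.141]
force: [-1.1, -0.9, 0.8]
grip_width: 0.0004
```

Emit:
send_rows --rows '[[[0,0,-2,0],[0,0,-2,0],[0,0,-2,0],[0,0,0,0]]]'

```text
time_s: 18.75
ee_pos: [0.5161, 0.0467, 0.1409]
eef_rot: [0.406, 1.571, -0.868]
force: [-0.1, 0.1, -0.5]
grip_width: 0.0003
```

Emit:
send_rows --rows '[[[0,0,-1,0],[0,0,-1,0],[0,0,0,0]]]'

```text
time_s: 19.05
ee_pos: [0.516, 0.0467, 0.1388]
eef_rot: [-1.678, 1.571, -2.952]
force: [0.7, 0.1, -0.0]
grip_width: 0.0004
```

Emit:
send_rows --rows '[[[0,0,-1,0],[0,0,-1,0],[0,0,0,0]]]'

```text
time_s: 19.35
ee_pos: [0.516, 0.0466, 0.1368]
eef_rot: [-1.844, 1.571, -3.118]
force: [0.2, -0.2, -0.3]
grip_width: 0.0002
```

Emit:
send_rows --rows '[[[0,0,-1,0],[0,0,-1,0],[0,0,0,0]]]'

```text
time_s: 19.65
ee_pos: [0.516, 0.0466, 0.1348]
eef_rot: [-1.94, 1.571, 3.069]
force: [-0.5, 0.5, -0.6]
grip_width: 0.0007
```

Emit:
send_rows --rows '[[[0,0,-1,0],[0,0,-1,0],[0,0,0,0]]]'

```text
time_s: 19.95
ee_pos: [0.516, 0.0467, 0.1328]
eef_rot: [-1.806, 1.571, -3.079]
force: [1.0, 0.5, -0.3]
grip_width: -0.0
```

```bash
python3 pin.py p4
```

```text
t 20.0 pin rows 191 204 cen (np.float64(294.19), np.float64(197.81)) jaw 0.297 F [-0.2 -0.2  0.3] M [-0.03 -0.18  0.02] [0.516  0.0466 0.1329]
```

View pics/p4.png

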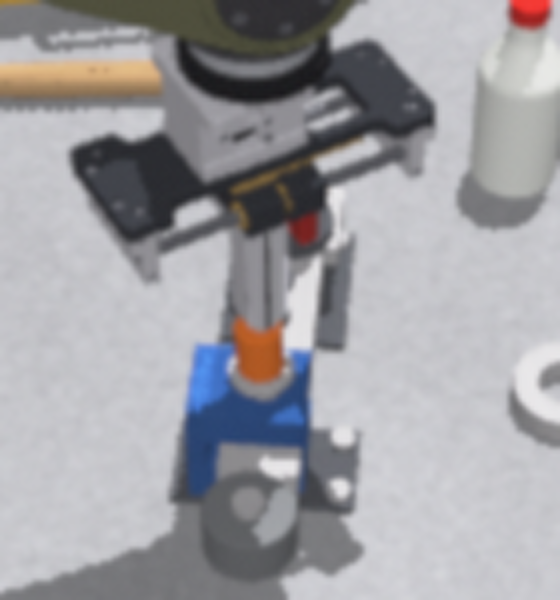

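Emit:
send_rows --rows '[[[0,0,-1,0],[0,0,-1,0],[0,0,0,0]]]'

```text
time_s: 20.3
ee_pos: [0.516, 0.0467, 0.1308]
eef_rot: [-1.921, 1.571, 3.089]
force: [-0.6, 0.7, -0.0]
grip_width: 0.0003
```

Emit:
send_rows --rows '[[[0,0,-1,0],[0,0,-1,0],[0,0,0,0]]]'

```text
time_s: 20.6
ee_pos: [0.516, 0.0466, 0.1288]
eef_rot: [-1.919, 1.571, 3.091]
force: [0.1, 0.2, -0.8]
grip_width: 0.0006
```

```bash
python3 pin.py p5; python3 -c "
from h import *
for z in (.164,.139,.13,.126,.118): print(z,proj('side',[.516,.047,z]))
im,d=snap('side','s5'); cv2.imwrite('pics/s5z.png',cv2.resize(im[165:225,270:325][:,:,::-1],None,fx=10,fy=10,interpolation=cv2.INTER_NEAREST))"
```

```text
t 20.65 pin rows 192 204 cen (np.float64(294.28), np.float64(198.37)) jaw 0.297 F [ 0.3 -0.3  1.4] M [-0.02 -0.13 -0.07] [0.516  0.0466 0.1289]
0.164 [294.75258972 179.87861255]
0.139 [294.97266385 187.75691983]
0.13 [295.05004521 190.52705039]
0.126 [295.08413147 191.74728507]
0.118 [295.15174816 194.16785578]
```

View pics/s5z.png

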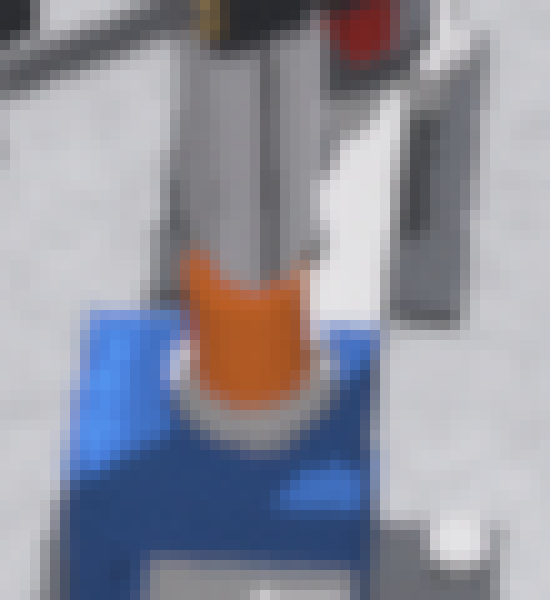

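```bash
python3 - <<'E'
from m import *
def rows(im):
    h=cv2.cvtColor(im,cv2.COLOR_RGB2HSV); m=(h[...,0]>=4)&(h[...,0]<=20)&(h[...,1]>150)&(h[...,2]>90)
    m[:, :275]=0; m[:,320:]=0; m[:165]=0; m[240:]=0
    v,u=np.nonzero(m); w=[(r,(v==r).sum()) for r in range(v.min(),v.max()+1)]; return v.min(),v.max(),u.mean().round(2),w
for t in('s3','s4','s5'): print(t,rows(np.load(t+'.npz')['im']))
for t in('p0','p1','p2','p3','p5'):
    im=cv2.imread(f'pics/{t}.png') if t!='p5' else None
    if im is None: continue
    im=cv2.resize(im,(140,150),interpolation=cv2.INTER_AREA)[:,:,::-1]; c=np.zeros((400,640,3),np.uint8); c[110:260,230:370]=im; print(t,rows(c))
E
```

```text
s3 (np.int64(178), np.int64(194), np.float64(294.65), [(178, np.int64(3)), (179, np.int64(9)), (180, np.int64(11)), (181, np.int64(12)), (182, np.int64(12)), (183, np.int64(12)), (184, np.int64(12)), (185, np.int64(12)), (186, np.int64(12)), (187, np.int64(12)), (188, np.int64(11)), (189, np.int64(11)), (190, np.int64(11)), (191, np.int64(11)), (192, np.int64(9)), (193, np.int64(9)), (194, np.int64(7))])
s4 (np.int64(178), np.int64(194), np.float64(294.81), [(178, np.int64(7)), (179, np.int64(11)), (180, np.int64(12)), (181, np.int64(13)), (182, np.int64(13)), (183, np.int64(13)), (184, np.int64(12)), (185, np.int64(12)), (186, np.int64(12)), (187, np.int64(12)), (188, np.int64(11)), (189, np.int64(11)), (190, np.int64(11)), (191, np.int64(10)), (192, np.int64(9)), (193, np.int64(9)), (194, np.int64(7))])
s5 (np.int64(191), np.int64(204), np.float64(294.1), [(191, np.int64(2)), (192, np.int64(2)), (193, np.int64(3)), (194, np.int64(10)), (195, np.int64(11)), (196, np.int64(10)), (197, np.int64(10)), (198, np.int64(10)), (199, np.int64(10)), (200, np.int64(10)), (201, np.int64(10)), (
[... 1039 characters left out ...]
91, np.int64(13)), (192, np.int64(12)), (193, np.int64(12)), (194, np.int64(12)), (195, np.int64(11)), (196, np.int64(11)), (197, np.int64(11)), (198, np.int64(10)), (199, np.int64(10)), (200, np.int64(10)), (201, np.int64(10)), (202, np.int64(10)), (203, np.int64(8)), (204, np.int64(6))])
p3 (np.int64(188), np.int64(204), np.float64(294.19), [(188, np.int64(6)), (189, np.int64(11)), (190, np.int64(11)), (191, np.int64(12)), (192, np.int64(12)), (193, np.int64(12)), (194, np.int64(11)), (195, np.int64(11)), (196, np.int64(10)), (197, np.int64(10)), (198, np.int64(10)), (199, np.int64(10)), (200, np.int64(10)), (201, np.int64(10)), (202, np.int64(10)), (203, np.int64(8)), (204, np.int64(6))])
```

```bash
python3 - <<'E'
from m import *
o,_=ray('side',300,200); c=np.array([.516,.0472]); n=(o[:2]-c)/np.linalg.norm(o[:2]-c); print(n)
for d in(0,5,8,10,12,22,40,46):
    z=d/1000
    print(d,'flange bot front',proj('side',[*(c+n*.019),.078+z])[1].round(1),'grip bot front',proj('side',[*(c+n*.014),.084+z])[1].round(1),'top front',proj('side',[*(c+n*.014),.118+z])[1].round(1),'top back',proj('side',[*(c-n*.014),.118+z])[1].round(1))
o=ctrl.get_obs();print(o['qpos'])
# initial pin in block check bias
c=np.array([.596,-.309])
o,_=ray('side',300,200); n=(o[:2]-c)/np.linalg.norm(o[:2]-c)
print('block: top front/back',proj('side',[*(c+n*.014),.12]),proj('side',[*(c-n*.014),.12]),'grip bot',proj('side',[*(c+n*.014),.086]))
E
```

```text
[-0.18888061 -0.98200006]
0 flange bot front 212.1 grip bot front 208.8 top front 198.8 top back 189.5
5 flange bot front 210.7 grip bot front 207.3 top front 197.3 top back 188.0
8 flange bot front 209.9 grip bot front 206.4 top front 196.4 top back 187.1
10 flange bot front 209.3 grip bot front 205.9 top front 195.8 top back 186.5
12 flange bot front 208.7 grip bot front 205.3 top front 195.1 top back 185.9
22 flange bot front 205.8 grip bot front 202.4 top front 192.1 top back 182.8
40 flange bot front 200.5 grip bot front 197.0 top front 186.4 top back 177.1
46 flange bot front 198.7 grip bot front 195.1 top front 184.5 top back 175.2
[ 1.94677202e-02  3.07630818e-01  1.69884896e+00  5.78533334e-06
  1.13518750e+00 -2.77522612e-01]
block: top front/back [378.9591385  336.55604575] [382.24469427 322.73521647] grip bot [376.93346286 345.07713603]
```

Emit:
send_rows --rows '[[[0,0,-1,0],[0,0,-1,0],[0,0,0,0]]]'

```text
time_s: 21.0
ee_pos: [0.5162, 0.0466, 0.1271]
eef_rot: [1.173, 1.57, -0.101]
force: [-0.9, 0.3, 2.5]
grip_width: 0.0004
```

```bash
python3 pin.py
```

```text
t 21.05 pin rows 192 204 cen (np.float64(294.31), np.float64(198.87)) jaw 0.297 F [-0.5 -0.1  2.9] M [-0.05 -0.06 -0.02] [0.5162 0.0466 0.1271]
```

Emit:
send_rows --rows '[[[0,0,-1,0],[0,0,-1,0],[0,0,0,0]]]'

```text
time_s: 21.35
ee_pos: [0.5162, 0.0466, 0.1251]
eef_rot: [1.294, 1.57, 0.02]
force: [0.5, -0.2, 3.1]
grip_width: 0.0003
```

```bash
python3 pin.py
```

```text
t 21.4 pin rows 193 204 cen (np.float64(294.3), np.float64(199.29)) jaw 0.297 F [ 0.4 -0.1  2.7] M [ 0.02 -0.22  0.02] [0.5162 0.0467 0.125 ]
```

Emit:
send_rows --rows '[[[0,0,-1,0],[0,0,-1,0],[0,0,0,0]]]'

```text
time_s: 21.7
ee_pos: [0.5163, 0.0466, 0.1231]
eef_rot: [1.182, 1.57, -0.092]
force: [0.3, -0.7, 4.0]
grip_width: 0.0001
```

Emit:
send_rows --rows '[[[0,0,-1,0],[0,0,-1,0],[0,0,0,0]]]'

```text
time_s: 22.0
ee_pos: [0.5163, 0.0466, 0.1211]
eef_rot: [1.216, 1.57, -0.058]
force: [1.1, -0.2, 5.2]
grip_width: 0.0005
```

```bash
python3 pin.py p6
```

```text
t 22.05 pin rows 194 206 cen (np.float64(294.47), np.float64(200.63)) jaw 0.297 F [ 0.6 -0.1  3.7] M [-0.17 -0.33  0.04] [0.5163 0.0466 0.1211]
```

View pics/p6.png

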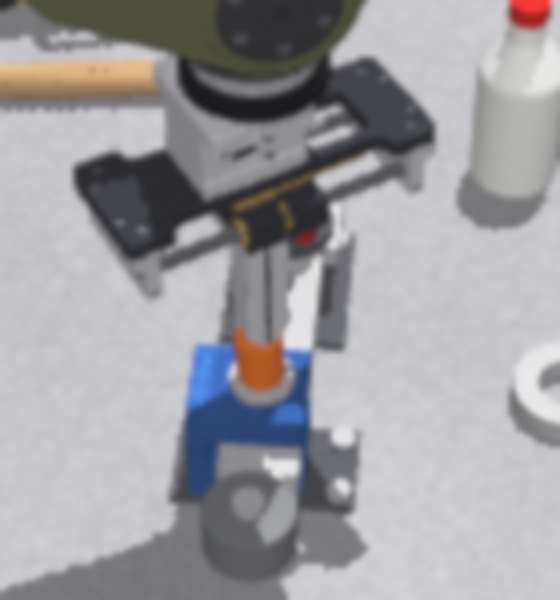

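Emit:
send_rows --rows '[[[0,0,-1,0],[0,0,0,0]]]'

```text
time_s: 22.25
ee_pos: [0.5164, 0.0466, 0.1201]
eef_rot: [1.236, 1.57, -0.038]
force: [1.7, -0.7, 4.6]
grip_width: 0.0006
```

Emit:
send_rows --rows '[[[0,0,-1,0],[0,0,0,0]]]'

```text
time_s: 22.45
ee_pos: [0.5164, 0.0466, 0.1192]
eef_rot: [1.218, 1.57, -0.056]
force: [2.2, -1.1, 4.5]
grip_width: 0.0007
```

Emit:
send_rows --rows '[[[0,0,-1,0],[0,0,0,0]]]'

```text
time_s: 22.65
ee_pos: [0.5166, 0.0466, 0.1187]
eef_rot: [1.224, 1.569, -0.05]
force: [0.9, -0.5, 8.9]
grip_width: 0.0002
```

```bash
python3 pin.py
```

```text
t 22.7 pin rows 195 206 cen (np.float64(294.64), np.float64(201.27)) jaw 0.297 F [-0.2 -0.2  9.7] M [-0.16 -0.22  0.05] [0.5166 0.0466 0.1187]
```

Emit:
send_rows --rows '[[[0,0,-1,0],[0,0,0,0]]]'

```text
time_s: 22.9
ee_pos: [0.517, 0.0466, 0.1185]
eef_rot: [1.248, 1.568, -0.026]
force: [-2.8, -0.5, 17.2]
grip_width: 0.0002
```

Emit:
send_rows --rows '[[[0,0,-1,0],[0,0,0,0]]]'

```text
time_s: 23.1
ee_pos: [0.5175, 0.0465, 0.1182]
eef_rot: [1.214, 1.566, -0.06]
force: [-2.4, -1.0, 23.7]
grip_width: 0.0006
```

```bash
python3 pin.py; python3 -c "
from h import *
im,d=snap('side','s6'); cv2.imwrite('pics/s6z.png',cv2.resize(im[165:225,270:325][:,:,::-1],None,fx=10,fy=10,interpolation=cv2.INTER_NEAREST))"
```

```text
t 23.15 pin rows 195 206 cen (np.float64(294.8), np.float64(201.4)) jaw 0.297 F [-1.8 -1.  24.6] M [-0.37  0.31  0.05] [0.5175 0.0465 0.1183]
```

View pics/s6z.png

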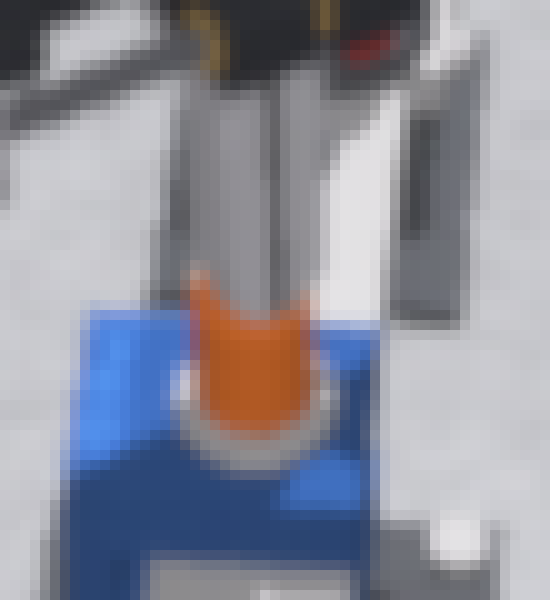

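The force rose stiffly at TCP z = 118 mm. The flange's front edge is at picture row 212.3, against a predicted 212.1 for seated. I'll back off and check it.

Emit:
send_rows --rows '[[[0,0,4,0],[0,0,10,0],[0,0,25,0],[0,0,40,0],[0,0,40,0],[-30,-40,10,0],[-30,-40,0,0],[-30,-40,0,0],[-20,-40,0,0],[0,-40,0,0],[0,0,0,0]]]'

```text
time_s: 24.3
ee_pos: [0.4058, -0.1557, 0.2449]
eef_rot: [-1.014, 1.57, -2.292]
force: [0.5, 0.7, 0.4]
grip_width: 0.0006
```

```bash
python3 pin.py; python3 - <<'E'
from h import *
im,d=snap('side','s7'); t,_=snap('top','t7')
a=cv2.resize(im[165:225,270:325][:,:,::-1],None,fx=7,fy=7,interpolation=cv2.INTER_CUBIC)
b=cv2.resize(t[160:230,260:310+55][:,:,::-1],None,fx=4,fy=4,interpolation=cv2.INTER_CUBIC)
z=np.zeros((420,800,3),np.uint8); z[:,:385]=a; z[:280,385:800]=b[:, :415]; cv2.imwrite('pics/c7.png',z)
P=cloud('side',d); 
for r in (188,190,192,194,196,198): print(r,P[r,293:297].mean(0).round(4))
P=cloud('top',np.load('t7.npz')['d']); u,v=proj('top',[.516,.047,.118]).round().astype(int); print(u,v,P[v-3:v+4,u-3:u+4,2].round(3))
E
```

```text
t 24.35 pin rows 194 207 cen (np.float64(295.28), np.float64(200.41)) jaw 0.294 F [-0.2 -0.   0.6] M [-0.04 -0.13 -0.01] [ 0.4061 -0.154   0.2448]
188 [ 0.476  -0.1568  0.361 ]
190 [ 0.4753 -0.1599  0.3597]
192 [ 0.4748 -0.162   0.3575]
194 [0.5143 0.0456 0.1204]
196 [0.5132 0.0409 0.1192]
198 [0.512  0.0353 0.1189]
326 201 [[0.117 0.118 0.12  0.117 0.118 0.12  0.119]
 [0.123 0.118 0.119 0.119 0.119 0.119 0.119]
 [0.12  0.119 0.12  0.116 0.121 0.121 0.117]
 [0.116 0.118 0.118 0.12  0.115 0.12  0.12 ]
 [0.12  0.115 0.118 0.12  0.121 0.116 0.116]
 [0.115 0.119 0.12  0.118 0.118 0.118 0.118]
 [0.091 0.11  0.116 0.118 0.118 0.116 0.106]]
```

View pics/c7.png

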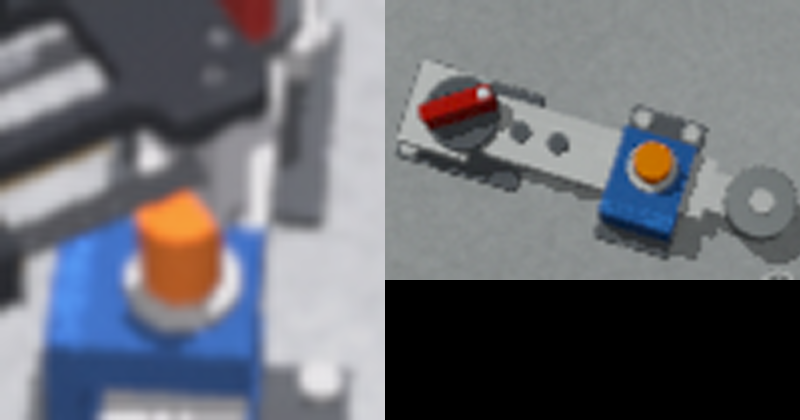

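View pics/t7.png

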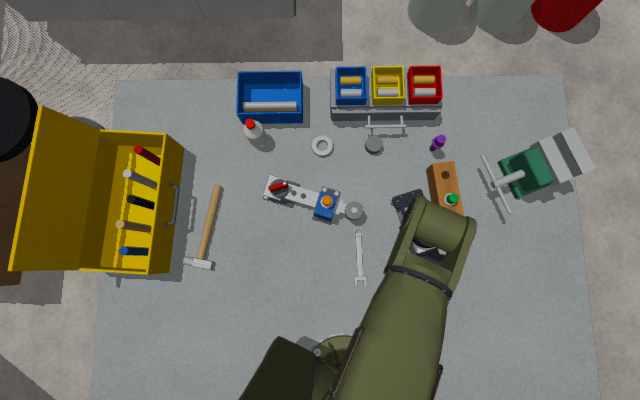

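View pics/s7.png

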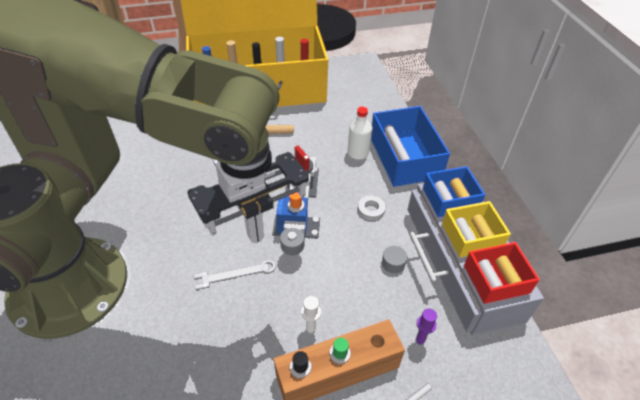

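```bash
python3 -c "
from station import ctrl
o=ctrl.get_obs(); print(o['time_s'],o['joint_vel'].round(3),o['force']); print(ctrl.hand_in())"
```

```text
24.45 [ 0.023 -0.003  0.002 -0.001 -0.003  0.   ] [-0.69960481  0.24331479  0.09558905]
the job is handed in; nothing more can be done
None
```

I stood the orange pin on the tongue in the fork's upper plate, then turned the red handle clockwise in 0.05 rad steps. The pin dropped into the catch at about 0.98 rad. I stopped there, let go of the handle, and pushed the pin down from above with closed fingers. It went in against about 3 to 9 N. At the stop the force rose stiffly to about 25 N, a little more than the 6 to 18 N given for the catch. I handed the job in at 24.5 s with the gripper clear and touching nothing.

**Last checks:**
- **Seating:** The fingertips stopped at 118.2 mm, against 118 mm for a seated pin. After release, the top camera's depth puts the grip's top at about 118–119 mm. While I was still pressing, the flange's edge in the side picture was at row 212.3, against 212.1 predicted. After release it still looks flat on the fork.
- **Other things:** The other items look unmoved in the final pictures.

**What disagreed:**
- **Camera positions:** The two cameras placed the hole about 3 mm apart. I corrected this by feel, with up to 3.5 N of side force.
- **Pin height:** In the side pictures the pin seemed to sink about 7 mm in the first part of the turn. It then stayed at that height until the real drop, so I took this as tilt.
- **Expected contact:** I had estimated the dropped pin's top at 139 mm, but the fingers first felt it at about 127 mm.

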